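# Fold the inner flap down and shut the parts case

## Robot

A 7-joint arm with a two-finger parallel gripper is mounted at the origin on a cart in front of the work surface, level with it; the furniture and walls round the work are solid. World frame = base frame: x ahead of the robot, y to its left, z up, the work surface at z = 0. Lengths are in mm, angles in rad, forces in N, time in s.
With the tool pointing down it reaches from about 350 to 900 mm from the base axis. Payload 19.9 kg.
Tool frame: the origin (TCP) lies between the finger pads; the fingertips stand 25 mm ahead of it and the grasp point (between the pads) lies 6 mm ahead of it; z points along the fingers, y is the direction in which the jaws open and shut (so a half turn about z gives the same grasp; the last joint's range is limited). The gripper opens to 85 mm and grips with 20 to 120 N. Pads are 22 mm wide; open, the fingers measure 114 mm over their backs; the gripper's body (76 mm by 85 mm) begins 54 mm behind the grasp point. The pads swing forward as they close: fully open they stand 13 mm farther back than shut.
Start: joints at [-0.042, 0.417, -0.01, 1.614, 0.005, 1.111, -0.053], TCP at [624.983, 0.004, 256.26] pointing down, gripper open.
Joint ranges: [-2.81, 2.81], [-0.39, 2.02], [-1.27, 1.25], [0.06, 2.57], [-1.19, 4.33], [0.19, 2], [-2.82, 2.82]. Speed limits (rad/s): [1.89, 1.89, 2.39, 2.39, 3.01, 3.01, 3.01].

## Interface

Orientations are given as [roll, pitch, yaw] about the fixed x, y, z axes, in that order (R = Rz(yaw) Ry(pitch) Rx(roll)).
In Python, from workcell import robot gives the robot as it stands.
- The arm moves only by the shell command python3 -m crank 'ROWS'. ROWS is JSON, a list of rows, each a list of 7 numbers: the opening, from -1 (shut) to 1 (fully open), then the shift along the tool's x, y, z in m, then the turn, a rotation vector about the tool's x, y, z in units of 8 degrees (1.0 is 8 degrees). In form: [[hand, x, y, z, rx, ry, rz], ...]. A call has exactly 8 rows; each row is the pose to reach, as a shift and turn from the pose commanded when the call began, along the tool's axes at that moment; what a row does not reach only later rows make up. A row lasts 1/10 s, in which the tool goes at most 50 mm and 8.59 degrees, less where a joint would pass 70% of its speed; a pose out of reach is approached as far as the arm can. A call with a gripper value outside its range is refused whole. The fingers move at their own pace and stop on an object; the grip force is fixed at half the most. Time passes only in rows, so rows that repeat a pose let the fingers close, or fill a call up. It gives the time, the measured TCP pose, the force and the opening at its end, in the units of the state.
- robot.get_state(): the state, without advancing time (a new reading comes with each control period).
- robot.grab_frame(name): name is "scene" or "side" or "wrist"; returns a dict with "image" (400x640x3 uint8, red, green, blue), "vfov" (degrees; the focal length in pixels is half the picture's height over the tangent of half this angle, whatever the lens; pixels are square), "cx", "cy" (the principal point, pixels), "T" (4x4, takes a point from camera to world coordinates). Camera axes: x right, y down, z forward; pixel columns grow to the right and rows downward; lengths in mm; the calibration is good to about 2 mm. A picture is of the moment at which its call begins. There is no depth.
- robot.hand_in(): hands the job in, once; it reports no verdict.
The state is a dict: "time": time; "joints": joint angles; "qvel": joint speeds; "effort": joint torques, N m; "tcp_pos": TCP position; "tool_rot": TCP orientation; "wrist_force": force on the tool from outside, world axes, zero at the start; "moment": the same for the moment, N m; "finger_gap": finger opening in mm.
Only numpy, scipy, OpenCV 4.12 (cv2) and the standard library are available. Lean on these libraries where they do the work, as an engineer would, in place of code of your own. Each camera call takes 0.05 s, during which the arm holds its last target. There are 200 camera calls.

## Task

Close up the open parts case by pushing with the fingertips: first fold the upright inner flap all the way down flat over its compartment while the lid still stands open, then swing the lid over it until it is fully shut, and come away. Push the flap and the lid only from their bare outer sides, never pinching them or touching the rubber lining of their inner sides. Do not lift or shove the case, leave the tin lying in it, and leave the things around it alone.

Things in the scene. Friction and masses are not known exactly. Their poses are not given: they have to be found in the camera images.
- case: Grey steel parts case, 120 (its x) x 170 (its y) x 70 mm, walls 5 mm, 3 kg, loose. Origin: centre of underside. The carrying handle is on its -x side, roughly facing the robot; y points left, to the lid's hinge. A divider (top 55 mm up) at y = 0 parts it: the flap covers the right (-y) compartment, a tin stands in the left one.
- lid (a joint): Lid angle, rad: 0 shut, 1.57 upright, to 2.05 leaning back to the left. Grey plate 128 mm (along hinge) x 177 mm, 6 mm thick, 12 mm lip to the inside at the free edge, 0.25 kg, hinged on the case's left (+y) top edge. Stiff hinge (0.40 N m friction): it stays where left, so push it all the way, onto a soft buffer; when shut its top is 78 mm above the bench.
- lid_hinge (a point): Middle of the lid's hinge line, at case (0, 85, 72) mm; the line runs along case x; this is on the lid's inner face. Fixed to the case. The point's frame turns with the lid.
- lid_edge (a point): Middle of the lid's free edge, on its outer face: 177 mm from the hinge along the lid and 6 mm to the outside. Moves with the lid.
- flap (a joint): Inner flap angle, rad: 0 folded level, 1.57 upright, stop 1.75 (leaning out to the right). Aluminium plate 104 mm (along hinge) x 76 mm, 4 mm thick, free edge rolled to 6 mm, hinged just inside the case's right (-y) wall; folds to the left (+y). Stiff hinge (0.06 N m): stays where left; soft buffer at 0; when down its upper face is 61 mm above the bench, 9 mm under the rim.
- flap_hinge (a point): Middle of the flap's hinge line, at case (0, -74, 59) mm, mid-thickness; the line runs along case x. Fixed to the case.
- flap_edge (a point): Middle of the flap's free edge, 76 mm from the hinge, mid-thickness. Moves with the flap.
- lid_lining: Black rubber sheet 100x137x3 mm on the lid's inner side (the lower side once shut), 20 mm in from its free edge. Origin at the lid's hinge point. Not to be touched: push the lid on its outer side.
- flap_lining: Black rubber sheet 80x48x3 mm on the flap's inner side (the left side while upright, underneath once down), 14 mm in from its free edge. Origin at the flap's hinge point. Not to be touched: push the flap on its outer, bare side.
- tin: Small red rectangular tin, 42x60x34 mm, standing loose in the case's left compartment, below the rim. Origin: centre of its underside. To stay in the case.
- cone: Brown cone of thread, 54 mm across, 85 mm tall, standing about 150 mm beyond the case's centre (far side). Origin: centre of its underside. Leave alone.
- jar: Clear screw jar with white lid, 52 mm across, 94 mm tall, on the far side of the case beside the cone. Origin: centre of its underside. Leave alone.
- blue_box: Small dark blue box, 50x70x24 mm, lying on the near side of the case, about 130 mm from its centre. Origin: centre of its underside. Leave alone.
Not all that is in view belongs to the job. Of the things like the tin, leave any that is white; of the rest the smaller one is meant.

How it is judged:
By the outcome, as a careful person would: the job done as asked, in the order asked, and still so for the second after the job is handed in, with the robot touching nothing.
It also fails if it takes over 59 s, if anything falls off the work surface, if the arm or the gripper's body presses on something with over 40 N, if the wrist force passes 120 N, or if a joint passes its speed limit or range.

## Working session

There is one attempt and no reset: what is moved stays moved. The work goes in short steps, Python scripts to look and compute and a shell command to move; the robot and the scene stay as the last step left them, time stands still between calls to the robot, and variables do not carry over. Pictures are saved under pics/ and viewed, about 8 in all and at most 12, crops included, and the job is handed in when it is done.

```bash
ls; mkdir -p pics; python3 - <<'E'
from workcell import robot
import cv2
for n in("scene","side"):
    f=robot.grab_frame(n);cv2.imwrite(f"pics/{n}0.png",f["image"][:,:,::-1]);print(n,f["vfov"],f["cx"],f["cy"],f["T"])
print(robot.get_state())
E
```

```text
pics
scene 54.33431662437831 323.8218768953135 193.6849971260216 [[-4.67922331e-01 -7.32503141e-01  4.94457116e-01  1.16379299e+02]
 [-8.83753795e-01  3.91170824e-01 -2.56835778e-01  4.33989098e+02]
 [-5.28418303e-03 -5.57157549e-01 -8.30389995e-01  8.04735820e+02]
 [ 0.00000000e+00  0.00000000e+00  0.00000000e+00  1.00000000e+00]]
side 54.11888425227519 316.97029519611976 195.93490762553205 [[ 9.89210567e-01 -9.13455844e-02  1.14535752e-01  4.43427576e+02]
 [-1.46490335e-01 -6.07446700e-01  7.80736248e-01 -4.30742991e+02]
 [-1.74244423e-03 -7.89090927e-01 -6.14273939e-01  5.92018196e+02]
 [ 0.00000000e+00  0.00000000e+00  0.00000000e+00  1.00000000e+00]]
{'time': 0.1, 'joints': array([-0.04152384,  0.41786166, -0.01032866,  1.61410112,  0.00470846,
        1.11070479, -0.05299363]), 'qvel': array([ 0.00021776, -0.00181792, -0.0005402 , -0.00110185, -0.00116291,
       -0.00010023, -0.00042912]), 'effort': array([ 7.36347683e-04, -8.65828443e+01,  6.80071078e-01, -4.35639203e+01,
        1.91787863e-02,  5.01704752e-03, -1.23103691e-04]), 'tcp_pos': array([6.24720058e+02, 2.10641828e-02, 2.55760945e+02]), 'tool_rot': array([-3.14054469e+00,  8.08799017e-05,  1.57086174e+00]), 'wrist_force': array([-0.84047125,  0.42136829,  0.42863019]), 'moment': array([-0.02601189,  0.02345609, -0.06676339]), 'finger_gap': 85.73633144983167}
```

View pics/scene0.png

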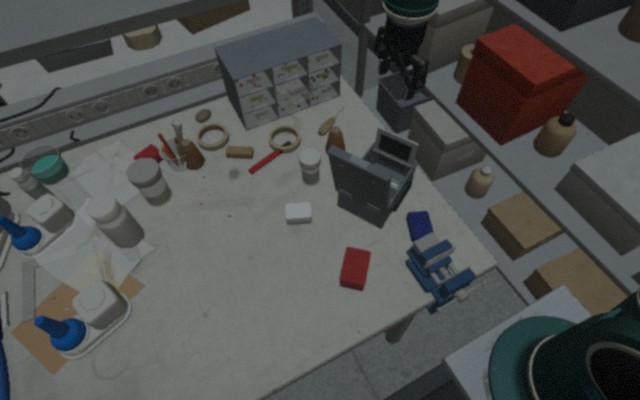

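View pics/side0.png

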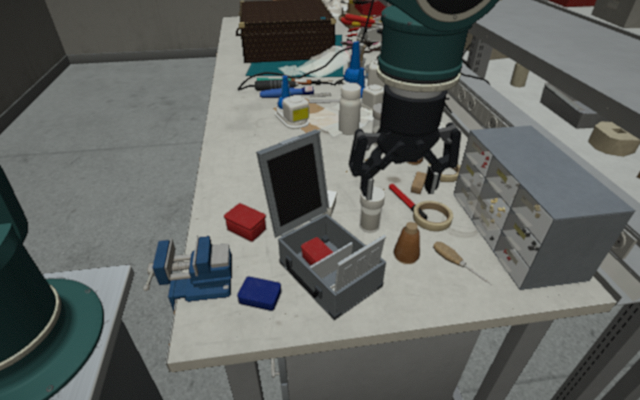

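The scene view shows the case near (375,175) with its lid upright, the flap at (395,150), and the blue box at (420,222). The side view shows the case around (330,265), the tin at (315,248), the flap at (362,262), the cone at (407,243), and the jar at (371,210). I'll enlarge both around the case.

```bash
python3 - <<'E'
import cv2,numpy as np
a=cv2.imread("pics/side0.png")[125:325,235:435];b=cv2.imread("pics/scene0.png")[120:240,315:435]
a=cv2.resize(a,(600,600),interpolation=cv2.INTER_CUBIC)
b=cv2.resize(b,(600,600),interpolation=cv2.INTER_CUBIC)
cv2.imwrite("pics/a1.png",cv2.convertScaleAbs(a,alpha=1.4));cv2.imwrite("pics/b1.png",cv2.convertScaleAbs(b,alpha=1.6))
E
```

```text
(no output)
```

View pics/a1.png

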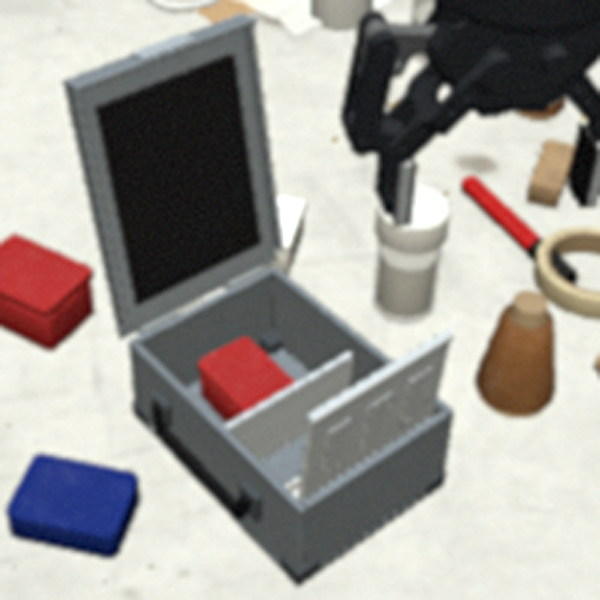

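View pics/b1.png

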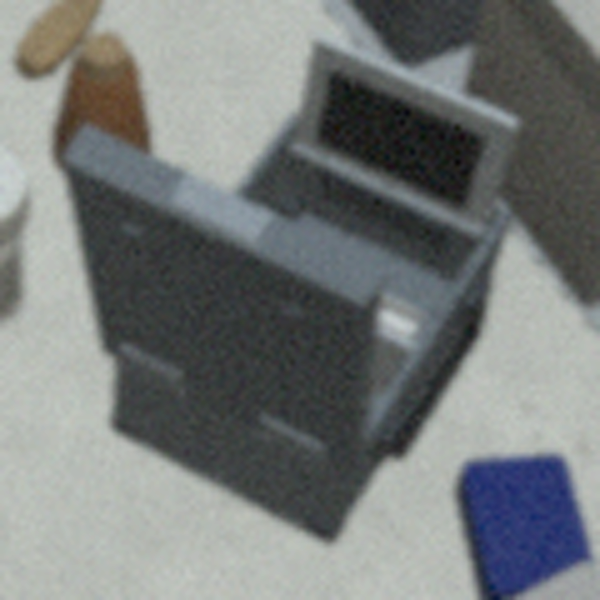

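Both crops are clear. In the side crop (x3) the rim corners are at (132,343), (300,505), (452,412) and (275,268), and the flap's free edge runs from (310,415) to (450,337). In the scene crop (x5) the case's bottom corners are (335,540) and (112,427), and the flap's edge runs from (320,40) to (518,122).

```bash
cat > h.py <<'E'
import numpy as np
from workcell import robot
def ray(f,u,v):
    F=200/np.tan(np.radians(f["vfov"]/2));T=np.array(f["T"])
    d=T[:3,:3]@np.array([(u-f["cx"])/F,(v-f["cy"])/F,1]);return T[:3,3],d/np.linalg.norm(d)
def onz(f,u,v,z): o,d=ray(f,u,v);return o+d*(z-o[2])/d[2]
def tri(a,b):
    (o,d),(p,e)=a,b;A=np.eye(3)-np.outer(d,d);B=np.eye(3)-np.outer(e,e)
    return np.linalg.solve(A+B,A@o+B@p)
E
python3 - <<'E'
from h import *
import json
np.set_printoptions(precision=1,suppress=True)
S=robot.grab_frame("side");C=robot.grab_frame("scene")
s=lambda x,y:(235+x/3-.33,125+y/3-.33);c=lambda x,y:(315+x/5-.4,120+y/5-.4)
P={k:onz(S,*s(*p),70) for k,p in dict(nl=(132,343),nr=(300,505),fr=(452,412),fl=(275,268)).items()}
for k in P:print(k,P[k])
ctr=sum(P.values())/4;print("ctr",ctr)
ex=(P['fr']-P['nr']+P['fl']-P['nl']);ey=(P['nl']-P['nr']+P['fl']-P['fr']);print(np.linalg.norm(ex)/2,np.linalg.norm(ey)/2)
yaw=np.arctan2(ex[1],ex[0]);yaw2=np.arctan2(-ey[0],ey[1]);print("yaws",yaw,yaw2)
print("bottom", onz(S,*s(300,582),0),onz(S,*s(443,485),0),onz(C,*c(335,540),0),onz(C,*c(112,427),0))
y=(yaw+yaw2)/2;R=np.array([[np.cos(y),-np.sin(y),0],[np.sin(y),np.cos(y),0],[0,0,1]])
o=np.array([ctr[0],ctr[1],0])
for n,a,b in [("flap near",(310,415),(518,122)),("flap far",(450,337),(320,40)),("lid near",(65,82),(378,300)),("lid far",(250,18),(88,125))]:
    X=tri(ray(S,*s(*a)),ray(C,*c(*b)));print(n,X,"case",R.T@(X-o))
print("tcp",robot.get_state()["time"])
print("blue",onz(C,*c(520,530),24),"cone top",onz(S,*s(530,305),85),"jar",onz(S,*s(415,210),94))
E
```

```text
nl [449.2 111.6  70. ]
nr [531.5 -28.9  70. ]
fr [633.2  24.9  70. ]
fl [550.9 170.3  70. ]
ctr [541.2  69.5  70. ]
116.2393388740857 164.95572472941686
yaws 0.504766252983511 0.5223570319219475
bottom [533.2 -29.7   0. ] [635.6  27.    0. ] [446.9 110.3   0. ] [551.1 172.3   0. ]
flap near [535.  -24.1 135.6] case [-51.4 -78.5 135.6]
flap far [623.9  24.9 131.4] case [ 50.1 -79.5 131.4]
lid near [423.  143.2 245. ] case [-66.7 122.3 245. ]
lid far [537.7 196.3 248.8] case [ 59.3 112.2 248.8]
tcp 0.2
blue [401.8  42.7  24. ] cone top [702.9  93.   85. ] jar [652.1 189.1  94. ]
```

```bash
python3 -m crank '[[-1,-0.01,-0.01,0,0,0,-1],[-1,-0.02,-0.02,0,0,0,-2],[-1,-0.028,-0.028,0,0,0,-3],[-1,-0.028,-0.028,0.03,0,0,-3.72],[-1,-0.028,-0.028,0.06,0,0,-3.72],[-1,-0.028,-0.028,0.09,0,0,-3.72],[-1,-0.028,-0.028,0.116,0,0,-3.72],[-1,-0.028,-0.028,0.116,0,0,-3.72]]'; cat >> h.py <<'E'
def tc():
    s=robot.get_state();p=s["tcp_pos"];y=.52
    d=p-np.array([541.5,70,0]);c,q=np.cos(y),np.sin(y)
    return np.round([c*d[0]+q*d[1],-q*d[0]+c*d[1],d[2]],1),np.round(s["tool_rot"],3),np.round(s["wrist_force"],1),s["time"],s["finger_gap"]
E
python3 - <<'E'
from h import *
import cv2
f=robot.grab_frame("side")["image"][100:330,230:460,::-1]
cv2.imwrite("pics/s2.png",cv2.convertScaleAbs(cv2.resize(f,(600,600),interpolation=2),alpha=1.4))
print(tc())
E
```

```text
time: 1.0
tcp_pos: [595.1, -28.0, 137.1]
tool_rot: [-3.137, -0.003, 2.09]
wrist_force: [-0.0, -0.2, 0.3]
finger_gap: -0.1
(array([  -1.2, -112.3,  139.3]), array([-3.139e+00, -1.000e-03,  2.090e+00]), array([ 0.4, -0.5,  0.5]), 1.05, -0.19488632285876772)
```

View pics/s2.png

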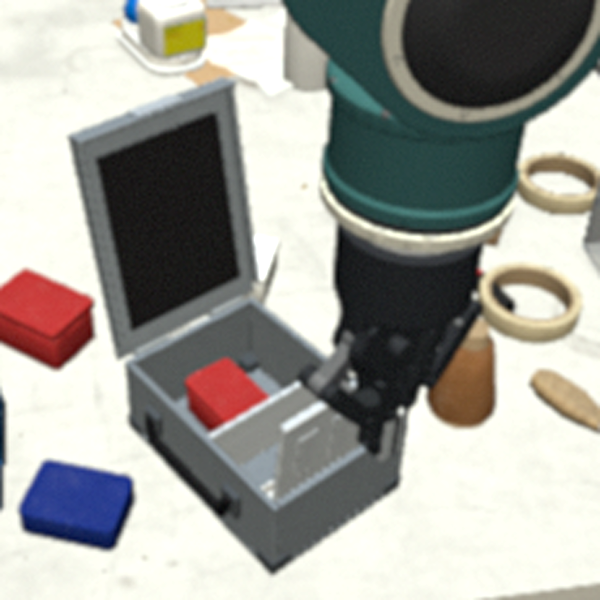

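The fingertip is at crop (378,450), where the calibration puts it, just outside the bare side of the flap. Next I'll fold the flap along its arc.

```bash
python3 -m crank '[[-1,0.012,0,0,0,0,0],[-1,0.025,0,0,0,0,0],[-1,0.032,0,0.0005,0,0,0],[-1,0.039,0,0.001,0,0,0],[-1,0.046,0,0.003,0,0,0],[-1,0.053,0,0.006,0,0,0],[-1,0.0585,0,0.010,0,0,0],[-1,0.064,0,0.015,0,0,0]]'
python3 -m crank '[[-1,0.005,0,0.0055,0,0,0],[-1,0.010,0,0.011,0,0,0],[-1,0.012,0,0.015,0,0,0],[-1,0.014,0,0.019,0,0,0],[-1,0.016,0,0.024,0,0,0],[-1,0.017,0,0.029,0,0,0],[-1,0.018,0,0.034,0,0,0],[-1,0.018,0,0.038,0,0,0]]'
python3 - <<'E'
from h import *
print(tc())
E
```

```text
time: 1.85
tcp_pos: [564.9, 27.9, 124.8]
tool_rot: [-3.141, -0.0, 2.09]
wrist_force: [0.2, 0.5, 1.5]
finger_gap: 0.1
time: 2.65
tcp_pos: [556.2, 43.3, 86.8]
tool_rot: [-3.141, -0.0, 2.09]
wrist_force: [-0.7, 1.0, 1.1]
finger_gap: -0.1
(array([ -0.5, -30.5,  86.8]), array([-3.141, -0.   ,  2.09 ]), array([-0.7,  1. ,  1.1]), 2.65, -0.0619199788444648)
```

Now I'll press down in 1 mm steps, watching the force.

```bash
python3 -m crank '[[-1,0,0,0.001,0,0,0],[-1,0,0,0.001,0,0,0],[-1,0,0,0.002,0,0,0],[-1,0,0,0.002,0,0,0],[-1,0,0,0.003,0,0,0],[-1,0,0,0.003,0,0,0],[-1,0,0,0.003,0,0,0],[-1,0,0,0.003,0,0,0]]'
```

```text
time: 3.45
tcp_pos: [556.5, 43.2, 85.7]
tool_rot: [3.141, 0.0, 2.09]
wrist_force: [-10.9, 0.5, 30.7]
finger_gap: -0.4
```

Contact at tip z of about 61 mm with 31 N means the flap is down on its buffer. Next I'll rise straight up and check.

```bash
python3 -m crank '[[-1,0,0,-0.01,0,0,0],[-1,0,0,-0.04,0,0,0],[-1,0,0,-0.08,0,0,0],[-1,0,0,-0.12,0,0,0],[-1,0,0,-0.16,0,0,0],[-1,0,0,-0.2,0,0,0],[-1,0,0,-0.23,0,0,0],[-1,0,0,-0.23,0,0,0]]'
python3 - <<'E'
from h import *
import cv2
f=robot.grab_frame("side")["image"][100:330,230:460,::-1]
cv2.imwrite("pics/s3.png",cv2.convertScaleAbs(cv2.resize(f,(600,600),interpolation=2),alpha=1.4))
print(tc())
E
```

```text
time: 4.25
tcp_pos: [557.6, 43.2, 318.6]
tool_rot: [3.136, 0.003, 2.09]
wrist_force: [-0.5, 1.1, -0.6]
finger_gap: -0.2
(array([  0. , -31. , 316.2]), array([3.138e+00, 2.000e-03, 2.090e+00]), array([-0.2,  0.3, -0.7]), 4.3, 0.08640486685941003)
```

View pics/s3.png

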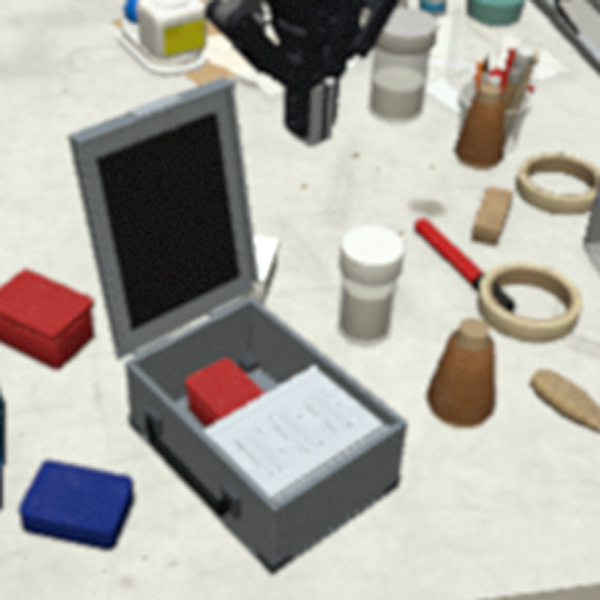

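The flap is flat, with corners at about (205,430), (270,505), (390,420) and (315,365). The case, tin and lid are unmoved. Next I'll cross over the lid and go down on its outer side.

```bash
python3 -m crank '[[-1,0.035,0,-0.004,0,0,0],[-1,0.07,0,-0.004,0,0,0],[-1,0.105,0,-0.004,0,0,0],[-1,0.14,0,-0.004,0,0,0],[-1,0.17,0,-0.004,0,0,0],[-1,0.192,0,-0.004,0,0,0],[-1,0.192,0,-0.004,0,0,0],[-1,0.192,0,-0.004,0,0,0]]'
python3 -m crank '[[-1,0,0,0.02,0,0,0],[-1,0,0,0.04,0,0,0],[-1,0,0,0.06,0,0,0],[-1,0,0,0.075,0,0,0],[-1,0,0,0.082,0,0,0],[-1,0,0,0.082,0,0,0],[-1,0,0,0.082,0,0,0],[-1,0,0,0.082,0,0,0]]'
python3 - <<'E'
from h import *
import cv2
f=robot.grab_frame("scene")["image"][100:260,240:460,::-1]
cv2.imwrite("pics/s4.png",cv2.convertScaleAbs(cv2.resize(f,(770,560),interpolation=2),alpha=1.6))
print(tc())
E
```

```text
time: 5.1
tcp_pos: [460.8, 209.7, 317.5]
tool_rot: [-3.14, 0.0, 2.091]
wrist_force: [-0.7, -1.5, -0.2]
finger_gap: -0.1
time: 5.9
tcp_pos: [461.4, 209.9, 237.0]
tool_rot: [3.141, 0.0, 2.09]
wrist_force: [0.0, 0.1, 0.3]
finger_gap: -0.1
(array([-1.000e-01,  1.612e+02,  2.369e+02]), array([3.141, 0.   , 2.09 ]), array([0.4, 0.7, 0.2]), 5.95, 0.15086335324579736)
```

View pics/s4.png

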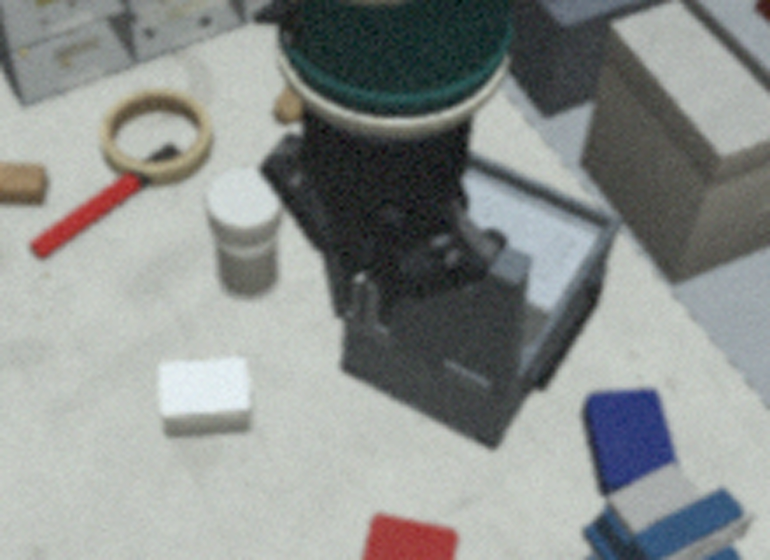

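The fingertip at (365,300) is on the outer side of the lid, with no contact yet. I'll push the lid along its arc.

```bash
python3 -m crank '[[-1,-0.008,0,0,0,0,0],[-1,-0.015,0,0,0,0,0],[-1,-0.022,0,0,0,0,0],[-1,-0.029,0,0,0,0,0],[-1,-0.036,0,0,0,0,0],[-1,-0.043,0,0,0,0,0],[-1,-0.051,0,0,0,0,0],[-1,-0.059,0,0,0,0,0]]'
python3 -m crank '[[-1,-0.01,0,0,0,0,0],[-1,-0.02,0,0,0,0,0],[-1,-0.029,0,0,0,0,0],[-1,-0.038,0,0,0,0,0],[-1,-0.047,0,0.002,0,0,0],[-1,-0.056,0,0.005,0,0,0],[-1,-0.065,0,0.008,0,0,0],[-1,-0.073,0,0.011,0,0,0]]'
python3 - <<'E'
from h import *
print(tc())
E
```

```text
time: 6.75
tcp_pos: [490.6, 158.1, 236.3]
tool_rot: [-3.142, -0.0, 2.09]
wrist_force: [-1.6, 1.9, 3.0]
finger_gap: -0.1
time: 7.55
tcp_pos: [526.9, 94.6, 224.9]
tool_rot: [-3.141, -0.0, 2.09]
wrist_force: [-1.1, 1.9, -0.7]
finger_gap: -0.4
(array([ -0.5,  28.6, 224.9]), array([-3.141, -0.   ,  2.09 ]), array([-1.1,  1.9, -0.7]), 7.55, -0.39451998536758115)
```

```bash
python3 -m crank '[[-1,-0.008,0,0.0045,0,0,0],[-1,-0.016,0,0.010,0,0,0],[-1,-0.0235,0,0.016,0,0,0],[-1,-0.031,0,0.022,0,0,0],[-1,-0.038,0,0.029,0,0,0],[-1,-0.044,0,0.036,0,0,0],[-1,-0.050,0,0.0435,0,0,0],[-1,-0.055,0,0.051,0,0,0]]'
python3 -m crank '[[-1,-0.006,0,0.011,0,0,0],[-1,-0.0116,0,0.0225,0,0,0],[-1,-0.0155,0,0.034,0,0,0],[-1,-0.0192,0,0.046,0,0,0],[-1,-0.0205,0,0.053,0,0,0],[-1,-0.0215,0,0.060,0,0,0],[-1,-0.022,0,0.065,0,0,0],[-1,-0.0224,0,0.069,0,0,0]]'
python3 - <<'E'
from h import *
print(tc())
E
```

```text
time: 8.35
tcp_pos: [554.1, 47.1, 173.6]
tool_rot: [-3.142, 0.0, 2.09]
wrist_force: [-0.0, 0.3, 2.4]
finger_gap: 0.2
time: 9.15
tcp_pos: [564.8, 28.2, 104.9]
tool_rot: [-3.141, -0.0, 2.09]
wrist_force: [-1.2, -0.2, 1.2]
finger_gap: 0.3
(array([ -0.6, -47.9, 104.9]), array([-3.141, -0.   ,  2.09 ]), array([-1.2, -0.2,  1.2]), 9.15, 0.27972427638446484)
```

```bash
python3 -m crank '[[-1,0,0,0.001,0,0,0],[-1,0,0,0.002,0,0,0],[-1,0,0,0.002,0,0,0],[-1,0,0,0.003,0,0,0],[-1,0,0,0.003,0,0,0],[-1,0,0,0.004,0,0,0],[-1,0,0,0.004,0,0,0],[-1,0,0,0.004,0,0,0]]'
```

```text
time: 9.95
tcp_pos: [565.2, 28.2, 102.8]
tool_rot: [3.141, 0.0, 2.09]
wrist_force: [-10.2, -1.7, 27.3]
finger_gap: -0.1
```

The tip is at 78 mm with 27 N, which matches a fully shut lid. I'll come away and check.

```bash
python3 -m crank '[[-1,0,0,-0.01,0,0,0],[-1,0,0,-0.04,0,0,0],[-1,0,0,-0.08,0,0,0],[-1,0,0,-0.12,0,0,0],[-1,0,0,-0.16,0,0,0],[-1,0,0,-0.2,0,0,0],[-1,0,0,-0.22,0,0,0],[-1,0,0,-0.22,0,0,0]]'
python3 - <<'E'
from h import *
import cv2
f=robot.grab_frame("side")["image"][100:330,230:460,::-1]
cv2.imwrite("pics/s5.png",cv2.convertScaleAbs(cv2.resize(f,(600,600),interpolation=2),alpha=1.4))
print(tc())
E
```

```text
time: 10.75
tcp_pos: [565.9, 28.3, 324.8]
tool_rot: [3.137, 0.002, 2.09]
wrist_force: [-0.2, 0.4, -0.9]
finger_gap: 0.2
(array([-1.000e-01, -4.810e+01,  3.227e+02]), array([3.139e+00, 1.000e-03, 2.090e+00]), array([-0.5,  0.1, -0.6]), 10.8, -0.33517364959519874)
```

View pics/s5.png

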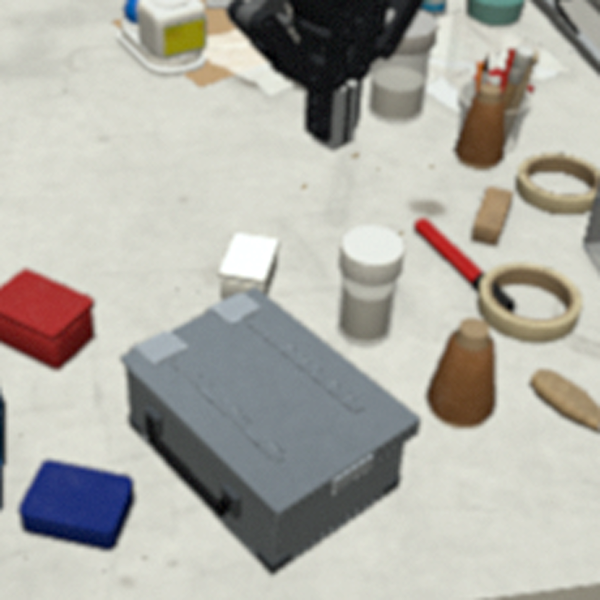

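The lid is shut flat, with its free edge at about (280,520) to (418,425). The case's bottom corner is still at (275,570), and the jar, cone and blue box are where they were. The gripper is well clear, so I'll hand in.

```bash
python3 -c "
from workcell import robot
print(robot.hand_in())"
```

```text
the job is handed in; nothing more can be done
None
```

The case is closed, and I handed the job in at about 10.8 s of robot time. With the fingers shut, I folded the flap down from its bare outer side while the lid stood open. I then crossed over the lid and swung it shut from its outer side.

- **Flap:** it was pressed onto its buffer with about 31 N, with the fingertip at 60.7 mm (61 mm expected). The picture taken afterwards shows it flat.
- **Lid:** it was pressed shut with about 27 N, with the fingertip at 77.8 mm (78 mm expected). The final picture shows it lying flat on the case.
- **Surroundings:** the case, jar, cone and blue box look unmoved in the final picture. The tin was still in place in the last picture before the lid closed.
- **Robot:** the gripper is about 220 mm above the lid and touching nothing, with wrist force under 1 N.

No check failed or disagreed, though I did not measure the lid and flap angles separately after the pushes.

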